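Slide the specimen board out over the drip tray and hold it

ROBOT

A 7-joint arm with a two-finger parallel gripper is mounted at the origin on the work surface. World frame = base frame: x ahead of the robot, y to its left, z up, the work surface at z = 0. Lengths are in m, angles in rad, forces in N, time in s.
With the tool pointing down it reaches from about 0.4 to 0.875 m from the base axis. Payload 19.3 kg.
Tool frame: the origin (TCP) lies midway between the tips of the shut fingers; the grasp point (between the pads) lies 19 mm behind it; z points along the fingers, y is the line along which they close (so a half turn about z gives the same grasp; the last joint's range is limited). The gripper opens to 85 mm and grips with 20 to 120 N. Pads are 22 mm wide; open, the fingers measure 114 mm over their backs; the gripper's body (76 mm by 85 mm) begins 54 mm behind the grasp point. The pads swing forward as they close: fully open they stand 13 mm farther back than shut.
Start: joints at [1.064, 0.521, -0.036, 1.599, 0.021, 1.021, -0.113], TCP at [0.264, -0.566, 0.231] pointing down, gripper open.
Joint ranges: [-2.91, 2.91], [-0.3, 2.13], [-1.5, 1.42], [0.17, 2.43], [-1.26, 4.41], [0.16, 1.93], [-2.52, 2.52]. Speed limits (rad/s): [1.89, 1.89, 2.39, 2.39, 3.01, 3.01, 3.01].

INTERFACE

Orientations are given as [roll, pitch, yaw] about the fixed x, y, z axes, in that order (R = Rz(yaw) Ry(pitch) Rx(roll)).
In Python, from workcell import * gives the robot as it stands. The module is installed in compiled form; this text tells all that it offers.
- The arm moves only by the tool play_rows, never from a script. Its argument "deltas" is a list of rows, each a list of 7 numbers: the shift along the tool's x, y, z in units of 500 mm (1.0 is 500 mm), then the turn, a rotation vector about the tool's x, y, z in units of 120 degrees (1.0 is 120 degrees), then the closure, from 0 (fully open) to 1 (shut). A call has 1 to 10 rows; each row is the pose to reach, as a shift and turn from the pose commanded when the call began, along the tool's axes at that moment; what a row does not reach only later rows make up. A row lasts 1/10 s, in which the tool goes at most 50 mm and 8.59 degrees, less where a joint would pass 70% of its speed; a pose out of reach is approached as far as the arm can. A call with a number of a shift or a turn outside -1 to 1 is refused whole. A call with a gripper value outside its range is refused whole. The fingers move at their own pace and stop on an object; "newtons" is the grip in N (left out, the last holds). Time passes only in rows, so rows that repeat a pose let the fingers close. It gives the time, the measured TCP pose, the force, the opening and the grip force at its end, in the units of the state.
- observe(): the state, without advancing time (a new reading comes with each control period).
- grab_frame(name): name is "scene" or "top"; returns the picture (420x560x3 uint8, red, green, blue); there is no depth.
- get_calibration(name): a dict with "fovy" (degrees; the focal length in pixels is half the picture's height over the tangent of half this angle, whatever the lens; pixels are square), "cx", "cy" (the principal point, pixels), "k1" (the pictures are not rectified: a ray, as slopes to the right and down, at radius r is drawn at 1 + k1 r^2 times it, then the intrinsics apply), "xyz" and "rotation" of the camera in the world. Camera axes: x right, y down, z forward; pixel columns grow to the right and rows downward; lengths in m; the calibration is good to about 2 mm. A picture is of the moment at which its call begins. get_calibration takes no time and is no camera call.
- job_done(): hands the job in; it is judged then, once.
The state is a dict: "clock": time; "qpos": joint angles; "qd": joint speeds; "joint_efforts": joint torques, N m; "position": TCP position; "tool_rot": TCP orientation; "force": force on the tool from outside, world axes, zero at the start; "moment": the same for the moment, N m; "grip_width": finger opening in m; "finger_force": force on a finger pad.
Only numpy, scipy, OpenCV 4.12 (cv2) and the standard library are available. Lean on these libraries where they do the work, as an engineer would, in place of code of your own. Each camera call takes 0.05 s, during which the arm holds its last target. There are 200 camera calls.

TASK

Take the orange-handled pestle that leans in the specimen board's wooden headpiece and stand it in the steel holder cup. Then slide the board outward, square with the grey riser it lies on, until the red line across the board is over the riser's blue-striped outer edge, so that the steel pan hangs over the drip tray. The board would tip there by itself: finish while still holding it flat and still on the riser, never let it tip, and leave the jar alone.

Things in the scene. Friction and masses are not known exactly. Their poses are not given: they have to be found in the camera images.
- stand: Fixed grey bench riser, 300 x 160 mm, 70 mm high; origin at the centre of its underside on the table, x axis points outward (the sliding direction, towards the drip tray), y across, z up. The board lies on its flat top.
- stand_edge (a point): Middle of the riser's outer top edge, marked by a blue stripe across the riser's outer end; 150 mm outward (+x of the riser) of its centre, 70 mm above the table.
- board: Loose white board, 340 (x) x 100 (y) x 12 mm, 0.45 to 0.8 kg; origin at the centre of its underside, +x to its outer end, within 0.1 rad of the riser's x. A steel pan (90 x 90 mm) on the outer end puts its centre of mass about 20 mm outward of the origin, so at the red line it tips unless held. Foot pocket 12 mm high at x = -90 to -66 mm. Slides by friction, no guides.
- board_mark (a point): Red line, 5 mm wide, across the board's top: this point is its middle, 20 mm rearward (-x) of the board's origin, on the top face. At the start it is 80 to 130 mm short of the riser's edge. With the line over the edge the overhang is 190 mm.
- board_head (a point): Grip point in the wooden headpiece at the board's rear end, part of the board: a block 20 mm thick (board x -170 to -150 mm), 60 mm wide, 72 mm tall above the board's top. The point is 160 mm rearward of the board's origin, 40 mm above the board's top. A slot in its top, 16 mm wide, 17 mm deep, along the board, holds the pestle.
- pestle: Loose round pestle, 12 mm diameter, 180 mm long, 60 g, lower 70 mm steel, rest orange; origin at the centre of its steel foot, z axis towards the orange end. At the start it leans along the board at about 38 degrees above level, foot in the pocket, lying in the headpiece's slot 90 mm up from the foot; its last 60 mm stand clear behind the board.
- cup: Loose heavy round steel holder cup, open at the top, 52 mm outside and 46 mm inside diameter, 90 mm high, inner floor 8 mm up, 0.4 kg; origin at the centre of its underside. It and the jar may be either way round.
- tray: Fixed low stainless drip tray, 210 x 240 mm, 22 mm high, on the table under the overhang; origin at the centre of its underside.
- jar: Bystander: closed amber jar with a blue cap, 56 mm diameter, 85 mm high; origin at the centre of its underside.

How it is judged:
On the way, in this order (a step that is already met when the one before it is completed fails the run):
1. the pestle stands in the holder cup, let go (horizontal distance between pestle and cup below 0.024 m and z of pestle in the frame of cup below 0.03 m and angle between pestle's own z axis and vertical below 0.45 rad and angle between cup's own z axis and vertical below 0.1 rad and contact force between each of the arm, the fingers and pestle below 0.05 N), for 0.2 s.
2. the board is out with its red line over the riser's edge, held flat (x of board_mark in the frame of stand between 0.142 and 0.158 m and y of board_mark in the frame of stand between -0.04 and 0.04 m and z of board_mark in the frame of stand between 0.077 and 0.087 m and angle between the x axis of board and the x axis of stand, either way round below 0.11 rad and angle between board's own z axis and vertical below 0.05 rad and linear speed of board below 0.02 m/s and contact force between board and stand above 0.2 N and contact force between any of the fingers, the arm and board above 1 N and contact force between board and tray below 0.1 N), for 0.2 s.
At the end, for the whole second after the job is handed in: Red line within 8 mm of the riser's edge (40 mm sideways); board square within 0.11 rad, level within 0.05 rad, resting on the riser, still, held by the robot (over 1 N), clear of the tray; pestle let go, foot down in the upright cup, leaning under 0.45 rad (all of step 1 and all of step 2); the arm keeps its last pose, push and grip.
It fails at once if the board tips by more than 0.15 rad (angle between board's own z axis and vertical above 0.15 rad).
It fails at once if the cup is knocked over (angle between cup's own z axis and vertical above 0.6 rad).
It fails at once if the jar is moved by more than 30 mm (distance of jar from where it was at the start of the episode above 0.03 m).
It also fails if it takes over 45 s, if anything falls off the work surface, if the arm or the gripper's body presses on something with over 40 N, if the wrist force passes 120 N, or if a joint passes its speed limit or range.

## Working session

There is one attempt and no reset: what is moved stays moved. The work goes in short steps, Python scripts to look and compute and a tool call to move; the robot and the scene stay as the last step left them, time stands still between calls to the robot, and variables do not carry over. Pictures are saved under pics/ and viewed, at most 10 in all, crops included, and the job is handed in when it is done.

Besides the shell and the picture viewer there is one more tool, called after "Call:" in YAML: its name, and indented under it one key for each argument. play_rows: Moves the arm, as the interface text tells. Its arguments: {"type":"object","properties":{"deltas":{"type":"array"},"newtons":{"type":"number"}},"required":["deltas"]}

```bash
mkdir -p pics; cat > h.py <<'E'
import numpy as np, cv2
from scipy.spatial.transform import Rotation as R
from workcell import *
def cal(n):
    c=get_calibration(n); f=210/np.tan(np.radians(c['fovy'])/2)
    rot=np.array(c['rotation'],float)
    M=rot if rot.shape==(3,3) else (R.from_euler('xyz',rot).as_matrix() if rot.size==3 else None)
    return c,f,M,np.array(c['xyz'],float)
def ray(n,u,v):
    c,f,M,o=cal(n); d=np.array([(u-c['cx'])/f,(v-c['cy'])/f]); rd=np.hypot(*d); r=rd
    for _ in range(30): r=rd/(1+c['k1']*r*r)
    d=d*(r/rd if rd>0 else 1); w=M@np.array([d[0],d[1],1]); return o,w/np.linalg.norm(w)
def onz(n,u,v,z):
    o,d=ray(n,u,v); return o+d*(z-o[2])/d[2]
def proj(n,p):
    c,f,M,o=cal(n); q=M.T@(np.array(p)-o); d=q[:2]/q[2]; d=d*(1+c['k1']*(d@d)); return d*f+[c['cx'],c['cy']]
def tri(u1,u2,n1='scene',n2='top'):
    o1,d1=ray(n1,*u1);o2,d2=ray(n2,*u2)
    t=np.linalg.lstsq(np.c_[d1,-d2],o2-o1,rcond=None)[0]
    a=o1+t[0]*d1;b=o2+t[1]*d2; return (a+b)/2,np.linalg.norm(a-b)
def toolmove(target_xyz,target_R=None):
    s=observe(); T=R.from_euler('xyz',s['tool_rot'])
    dp=T.inv().apply(np.array(target_xyz)-s['position'])/0.5
    rv=(T.inv()*target_R).as_rotvec()/np.radians(120) if target_R is not None else np.zeros(3)
    return np.round(np.r_[dp,rv],4)
E
cat > a.py <<'E'
from h import *
for n in('scene','top'):
    im=grab_frame(n); cv2.imwrite(f'pics/{n}0.png',cv2.resize(im[:,:,::-1],(784,588),interpolation=cv2.INTER_CUBIC)); np.save(n+'0.npy',im)
    c=get_calibration(n);print(n,c)
print(observe())
E
python3 a.py
```

```text
scene {'fovy': 54.884605852278554, 'cx': 275.6115605226822, 'cy': 211.22435316856695, 'k1': -0.11276012198872037, 'xyz': array([ 0.87557837, -0.6490756 ,  0.88723278]), 'rotation': array([-2.39976228,  0.01003401,  0.50586401])}
top {'fovy': 48.409690332453025, 'cx': 282.38429370306847, 'cy': 209.71981180035704, 'k1': -0.13555744042619167, 'xyz': array([ 0.34001276, -0.02195716,  1.04031318]), 'rotation': array([-2.94892315, -0.0138934 , -1.5492625 ])}
{'clock': 0.1, 'qpos': array([ 1.06382271,  0.52197329, -0.03627365,  1.59993537,  0.02118067,
        1.02109788, -0.1128152 ]), 'qd': array([-1.00788241e-03,  1.04703298e-03, -1.54513467e-03, -3.64390517e-03,
        1.67341714e-05,  1.18155917e-03, -1.55793072e-04]), 'joint_efforts': array([ 5.40461755e-03, -9.28488564e+01,  1.98466368e+00, -3.70531547e+01,
        1.81460258e-02,  5.45617368e-03,  9.00348596e-05]), 'position': array([ 0.26420711, -0.56608248,  0.23077772]), 'tool_rot': array([-3.14056624e+00,  8.19167722e-05,  4.36690455e-01]), 'force': array([0.70694425, 0.35769468, 0.61593272]), 'moment': array([ 0.04342702,  0.01316899, -0.01759944]), 'finger_force': 0.0, 'grip_width': 0.08494444313406552}
```

View pics/scene0.png

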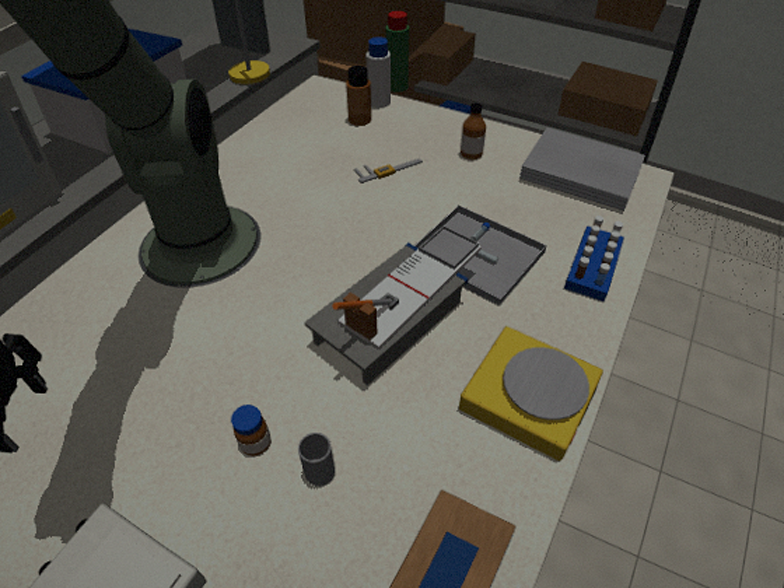

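View pics/top0.png

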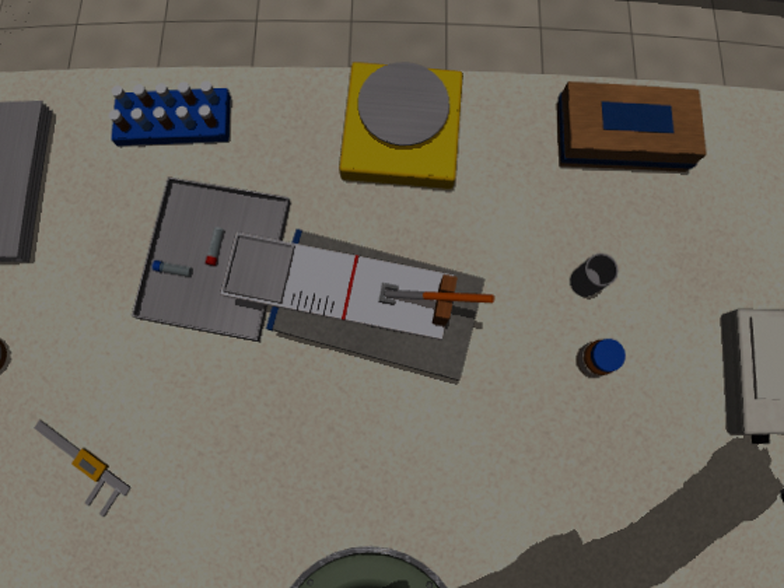

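The scene view shows the pestle leaning left in the headpiece (~(360,305)), with the jar at (250,430) and the cup at (317,458). In the top view (784 px wide) the red line is at (351,287), the blue stripe runs (298,237)–(272,325), the orange end is at (490,298), the cup mouth at (600,268) and the jar at (607,355).

```bash
cat > m.py <<'E'
from h import *
top=np.load('top0.npy');sc=np.load('scene0.npy')
def hsv(i): return cv2.cvtColor(i,cv2.COLOR_RGB2HSV)
def mask(i,lo,hi,box):
    m=cv2.inRange(hsv(i),lo,hi); k=np.zeros_like(m); x0,y0,x1,y1=[int(b/1.4) for b in box]; k[y0:y1,x0:x1]=1; return m*k
def rect(m):
    ys,xs=np.nonzero(m); p=np.c_[xs,ys].astype(float); c=p.mean(0); u=np.linalg.svd(p-c,full_matrices=0)[2][0]; t=(p-c)@u
    return c,c+u*t.min(),c+u*t.max(),len(p)
print('red line top')
c,a,b,n=rect(mask(top,(0,120,60),(8,255,255),(335,250,365,330))|mask(top,(172,120,60),(180,255,255),(335,250,365,330)));print(n,[onz('top',*q,.082).round(4) for q in(c,a,b)])
for nm,im,bx in(('top',top,(260,225,305,335)),('scene',sc,(395,200,500,310))):
    c,a,b,n=rect(mask(im,(95,100,40),(125,255,255),bx));print('blue',nm,n,[onz(nm,*q,.07).round(4) for q in(c,a,b)])
mt=mask(top,(4,150,80),(16,255,255),(420,280,500,315));ms=mask(sc,(4,150,80),(16,255,255),(325,285,400,320))
ct,at,bt,nt=rect(mt);cs,as_,bs,ns=rect(ms);print('orange px',nt,at,bt,ns,as_,bs)
# white board corners in top
m=mask(top,(0,0,120),(180,60,255),(285,235,455,345)); 
# pestle ends
if at[0]<bt[0]: at,bt=bt,at   # a = far/orange end (right)
if as_[0]>bs[0]: as_,bs=bs,as_ # orange end left in scene
for q in((as_,at),(bs,bt)): print('pestle',tri(*q))
for nm,im,bx in(('top',top,(560,240,630,305)),('scene',sc,(290,425,345,495))):
    print(nm); 
    x0,y0,x1,y1=[int(v/1.4) for v in bx]; cv2.imwrite(f'pics/cup_{nm}.png',cv2.resize(im[y0-5:y1+5,x0-5:x1+5,::-1],None,fx=7,fy=7,interpolation=cv2.INTER_NEAREST)); print(x0-5,y0-5)
x0,y0,x1,y1=205,150,360,280
a=cv2.resize(top[y0:y1,x0:x1,::-1],None,fx=5,fy=5,interpolation=cv2.INTER_CUBIC)[:590]; cv2.imwrite('pics/tb.png',a)
cc=cv2.imread('pics/cup_top.png');ss=cv2.imread('pics/cup_scene.png');H=max(cc.shape[0],ss.shape[0])
cv2.imwrite('pics/cups.png',np.hstack([cv2.copyMakeBorder(q,0,H-q.shape[0],0,0,0) for q in(cc,ss)]));print(cc.shape,ss.shape)
m=mask(top,(100,120,50),(125,255,255),(580,330,635,385));c,_,_,n=rect(m);print('jar',n,onz('top',*c,.085))
E
python3 m.py
```

```text
red line top
113 [array([0.5359, 0.0376, 0.082 ]), array([0.4885, 0.0459, 0.082 ]), array([0.5857, 0.0288, 0.082 ])]
blue top 106 [array([0.5334, 0.1427, 0.07  ]), array([0.6264, 0.12  , 0.07  ]), array([0.4717, 0.1579, 0.07  ])]
blue scene 57 [array([0.5703, 0.1833, 0.07  ]), array([0.6305, 0.256 , 0.07  ]), array([0.5071, 0.107 , 0.07  ])]
orange px 353 [301.98148606 211.58205535] [352.01476491 211.94080568] 146 [238.27460323 214.81372997] [266.33434002 218.33813194]
pestle (array([ 0.50042048, -0.15765664,  0.20899302]), np.float64(0.0024767809894925114))
pestle (array([ 0.51795411, -0.06980915,  0.11850444]), np.float64(0.0018003637200817825))
top
395 166
scene
202 298
(392, 420, 3) (420, 343, 3)
jar 409 [ 0.44182585 -0.35128416  0.085     ]
```

View pics/tb.png

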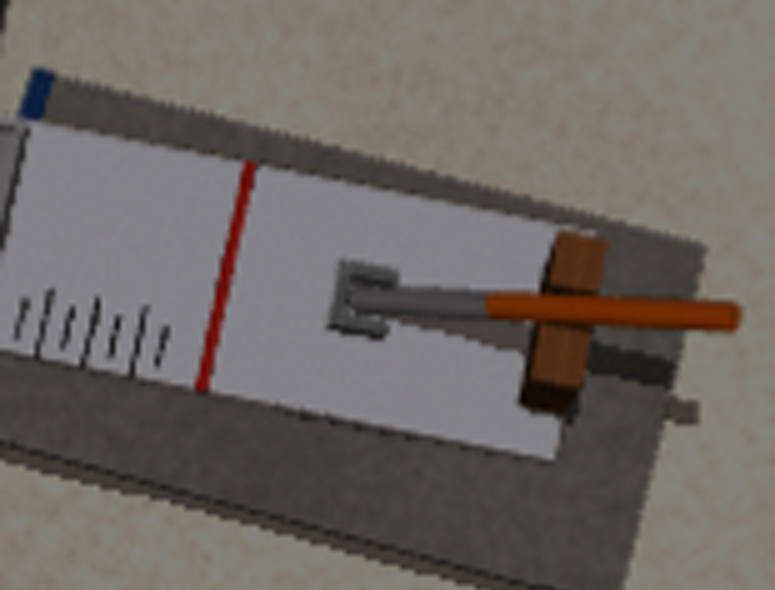

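View pics/cups.png

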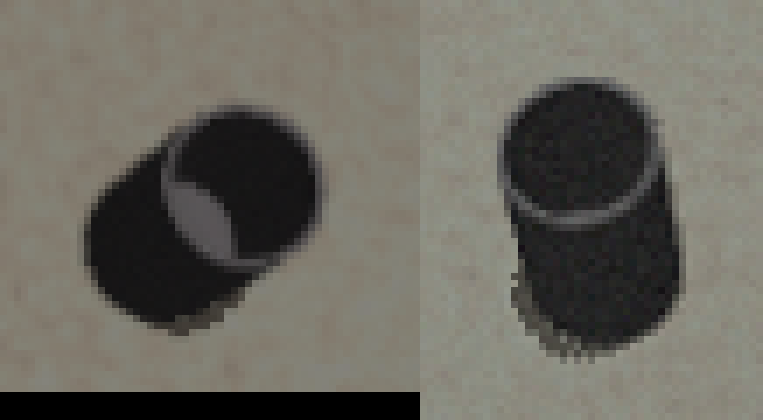

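The top crop shows the red line from crop (250,163) to (203,392), the riser's upper long edge from (52,75) to (707,245), and the headpiece at (565,320), with the board turned a few degrees from the riser. In the cup crop the rim centre is at about (242,187) in the top view and (582,149) in the scene view.

```bash
cat > m2.py <<'E'
from h import *
t=lambda x,y:(205+(x+.5)/5-.5,150+(y+.5)/5-.5)
for nm,q,z in(('edge1',(52,75),.07),('edgeR',(707,245),.07),('stripeTL',(33,68),.07),('stripeTR',(54,73),.07),('boardTR',(600,235),.082),('boardBR',(555,460),.082),('boardTopL',(28,122),.082),('headtop corners',(558,233),.154),('',(607,238),.154),('',(525,385),.154),('',(577,392),.154),('pockL',(330,325),.094)): print(nm,onz('top',*t(*q),z).round(4))
ct=(242/7-.5+395,187/7-.5+166);cs=(162/7-.5+202,149/7-.5+298)
print('cup',tri(cs,ct),onz('top',*ct,.09),onz('scene',*cs,.09))
E
python3 m2.py
```

```text
edge1 [0.6254 0.1164 0.07  ]
edgeR [ 0.5571 -0.1667  0.07  ]
stripeTL [0.6284 0.1248 0.07  ]
stripeTR [0.6263 0.1156 0.07  ]
boardTR [ 0.5575 -0.1196  0.082 ]
boardBR [ 0.4618 -0.1013  0.082 ]
boardTopL [0.6009 0.1239 0.082 ]
headtop corners [ 0.5416 -0.0958  0.154 ]
 [ 0.5401 -0.115   0.154 ]
 [ 0.4814 -0.0836  0.154 ]
 [ 0.4791 -0.1036  0.154 ]
pockL [ 0.5141 -0.0071  0.094 ]
cup (array([ 0.57090139, -0.34293428,  0.08938743]), np.float64(0.0011177198647933134)) [ 0.57116896 -0.34235452  0.09      ] [ 0.570706   -0.34352724  0.09      ]
```

```bash
cat > p.py <<'E'
from h import *
ax=np.array([.1755,.9845,0]); 
def Rt(tau,yax,out):  # tool z tilted tau from down toward 'out'
    z=-np.cos(tau)*np.array([0,0,1])+np.sin(tau)*out; y=yax; return R.from_matrix(np.c_[np.cross(y,z),y,z])
G=Rt(np.pi/4,np.array([.9845,-.1755,0]),ax); a=G.as_matrix()[:,2]
gr=np.array([.5066,-.1339,.179])+.019*a
if __name__=='__main__':
    print(gr,gr-.1*a,toolmove(gr-.1*a,G))
E
python3 p.py
```

```text
[ 0.50895782 -0.12067335  0.16556511] [ 0.49654823 -0.19028731  0.23627507] [ 0.739  -0.4845 -0.0106  0.1788  0.3451 -0.433 ]
```

Call:
play_rows:
  deltas:
    - [0.2, -0.13, -0.02, 0.045, 0.085, -0.108, 0]
    - [0.4, -0.26, -0.03, 0.09, 0.17, -0.216, 0]
    - [0.74, -0.485, -0.011, 0.179, 0.345, -0.433, 0]
    - [0.74, -0.485, -0.011, 0.179, 0.345, -0.433, 0]
    - [0.74, -0.485, -0.011, 0.179, 0.345, -0.433, 0]
    - [0.74, -0.485, -0.011, 0.179, 0.345, -0.433, 0]
    - [0.74, -0.485, -0.011, 0.179, 0.345, -0.433, 0]
    - [0.74, -0.485, -0.011, 0.179, 0.345, -0.433, 0]
    - [0.74, -0.485, -0.011, 0.179, 0.345, -0.433, 0]
    - [0.74, -0.485, -0.011, 0.179, 0.345, -0.433, 0]
  newtons: 30

```text
clock: 1.1
position: [0.4988, -0.1847, 0.2369]
tool_rot: [3.141, -0.789, 1.402]
force: [-0.6, -1.1, 0.2]
grip_width: 0.0856
finger_force: 0.0
```

```bash
python3 -c "
from p import *
s=observe();print(s['clock'],s['qpos'].round(2),s['position'].round(4)); print(toolmove(gr-.1*a,G),toolmove(gr,G))"
```

```text
1.1 [ 1.03  0.68 -0.59  1.68 -0.41  1.2   0.54] [ 0.4988 -0.1847  0.2369]
[-0.0091 -0.0025 -0.0075 -0.0023 -0.0017  0.0025] [-0.0098 -0.0015  0.1925 -0.0023 -0.0017  0.0025]
```

Call:
play_rows:
  deltas:
    - [0, 0, 0.08, 0, 0, 0, 0]
    - [0, 0, 0.08, 0, 0, 0, 0]
    - [0, 0, 0.08, 0, 0, 0, 0]

```text
clock: 1.4
position: [0.5017, -0.1622, 0.2083]
tool_rot: [-3.141, -0.785, 1.394]
force: [0.4, -0.6, -0.2]
grip_width: 0.0857
finger_force: 0.0
```

```bash
python3 -c "
from p import *
s=observe();print(s['clock'],s['position'].round(4),toolmove(gr,G))
A=[]
for n,q in(('scene',(215,150)),('top',(235,150))):
    im=grab_frame(n);np.save(n+'1.npy',im);x,y=q;A.append(cv2.resize(im[y:y+120,x:x+130,::-1],None,fx=3,fy=3,interpolation=cv2.INTER_CUBIC))
    print(n,[proj(n,p).round(1) for p in (gr,gr-.019*a)])
cv2.imwrite('pics/g1.png',np.hstack(A))"
```

```text
1.4 [ 0.5017 -0.1622  0.2083] [-0.0007 -0.0002  0.12   -0.0005  0.0003  0.    ]
scene [array([251.6, 218. ]), array([247.5, 217.6])]
top [array([329.6, 211.8]), array([337.3, 211.9])]
```

View pics/g1.png

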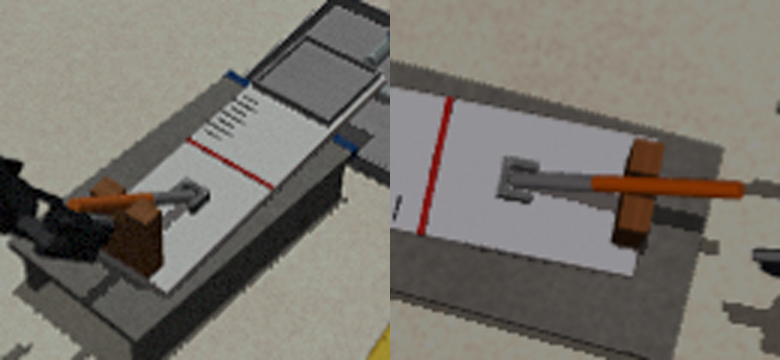

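The crop shows the pestle axis at full-frame row ≈212 in the top view and ≈217.7 in the scene view. Both match the projected grasp point within a pixel, so I'll advance 60 mm and close.

Call:
play_rows:
  deltas:
    - [0, 0, 0.04, 0, 0, 0, 0]
    - [0, 0, 0.08, 0, 0, 0, 0]
    - [0, 0, 0.12, 0, 0, 0, 0]
    - [0, 0, 0.12, 0, 0, 0, 0.5]
    - [0, 0, 0.12, 0, 0, 0, 1]
    - [0, 0, 0.12, 0, 0, 0, 1]
    - [0, 0, 0.12, 0, 0, 0, 1]
    - [0, 0, 0.12, 0, 0, 0, 1]
    - [0, 0, 0.12, 0, 0, 0, 1]
    - [0, 0, 0.12, 0, 0, 0, 1]

```text
clock: 2.5
position: [0.5096, -0.1209, 0.1662]
tool_rot: [3.141, -0.784, 1.395]
force: [-0.8, -2.6, 2.2]
grip_width: 0.011
finger_force: 29.7
```

Call:
play_rows:
  deltas:
    - [0.007, 0, -0.017, 0, 0, 0, 1]
    - [0.02, 0, -0.04, 0, 0, 0, 1]
    - [0.05, 0, -0.07, 0, 0, 0, 1]
    - [0.09, 0, -0.11, 0, 0, 0, 1]
    - [0.13, 0, -0.15, 0, 0, 0, 1]
    - [0.15, 0, -0.17, 0, 0, 0, 1]
    - [0.15, 0, -0.17, 0, 0, 0, 1]

```text
clock: 3.2
position: [0.5087, -0.1278, 0.2811]
tool_rot: [3.137, -0.783, 1.397]
force: [-0.5, 0.8, -1.6]
grip_width: 0.0111
finger_force: 29.4
```

```bash
cat > p2.py <<'E'
from p import *
# cup placing pose: tool z vertical-ish, pestle vertical => tool tilt 7deg outward(radial). tool y at perp to radial
az=np.arctan2(-.343,.571)
rad=np.array([np.cos(az),np.sin(az),0]); 
def place(h):
    yax=np.array([-np.sin(az),np.cos(az),0])
    Rp=Rt(np.radians(7),yax,rad)
    # pestle in tool frame: foot 0.15 along d at grasp
    return Rp
if __name__=='__main__':
    s=observe();print(s['position'],s['qpos'].round(2),s['grip_width'],s['finger_force'])
    A=[]
    for n,q in(('scene',(180,90)),('top',(245,130))):
        im=grab_frame(n);np.save(n+'2.npy',im);x,y=q;A.append(cv2.resize(im[y:y+160,x:x+130,::-1],None,fx=3,fy=3,interpolation=cv2.INTER_CUBIC))
    cv2.imwrite('pics/g2.png',np.hstack(A))
E
python3 p2.py
```

```text
[ 0.50870369 -0.12775467  0.28109155] [ 0.98  0.58 -0.63  1.72 -0.47  1.17  0.47] 0.011088976676622684 29.42794382572174
```

View pics/g2.png

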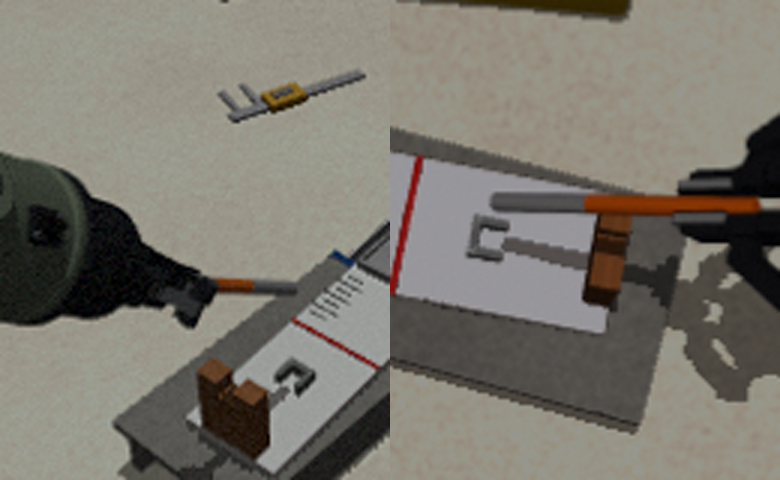

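The pestle is held: its foot tip is at scene px (278,186) and top px (279,197), clear of the headpiece. Next I triangulate the foot in the tool frame and plan the pose over the cup.

```bash
cat > p3.py <<'E'
from p2 import *
s=observe(); T=R.from_euler('xyz',s['tool_rot'])
f,e=tri((278.0,186.3),(279.4,197)); ft=T.inv().apply(f-s['position']); g=ft+[0,0,.019]
print('foot',f,e,'in tool',ft,'dist from grasp',np.linalg.norm(g),'angle',np.degrees(np.arctan2(g[0],g[2])),np.degrees(np.arctan2(g[1],g[2])))
# nominal foot: 0.15 along -d at 7deg
d=np.array([.1755*.788,.9845*.788,-.616]); fn=T.inv().apply(d*.15)-[0,0,.019]; print('nominal foot tool',fn)
cup=np.array([.5709,-.343,0])
yax=np.array([-np.sin(az),np.cos(az),0])
for sg in(1,-1):
    Rp=Rt(np.radians(7),sg*yax,rad); 
    print(sg,'pestle dir',Rp.apply(g/np.linalg.norm(g)))
    for h in(.13,.06,.014):
        p=cup+[0,0,h]-Rp.apply(ft if 0 else fn); print(h,p.round(4),toolmove(p,Rp))
E
python3 p3.py
```

```text
foot [ 0.52834278 -0.02417046  0.19765577] 0.000249892839459851 in tool [0.01726516 0.00191728 0.13188181] dist from grasp 0.15187851298142174 angle 6.527871678411117 0.7280260077776661
nominal foot tool [1.84300086e-02 5.45047642e-06 1.29895603e-01]
1 pestle dir [ 0.01356352  0.00657863 -0.99988637]
0.13 [ 0.573  -0.3443  0.2612] [-0.3109  0.2041 -0.2602  0.1931 -0.3776 -0.5617]
0.06 [ 0.573  -0.3443  0.1912] [-0.4098  0.2041 -0.1611  0.1931 -0.3776 -0.5617]
0.014 [ 0.573  -0.3443  0.1452] [-0.4747  0.2041 -0.096   0.1931 -0.3776 -0.5617]
-1 pestle dir [ 0.19400492 -0.1312651  -0.97217877]
0.13 [ 0.5417 -0.3254  0.2567] [-0.2988  0.1357 -0.2354 -0.4099 -0.2096  0.8417]
0.06 [ 0.5417 -0.3254  0.1867] [-0.3976  0.1357 -0.1363 -0.4099 -0.2096  0.8417]
0.014 [ 0.5417 -0.3254  0.1407] [-0.4626  0.1357 -0.0712 -0.4099 -0.2096  0.8417]
```

Call:
play_rows:
  deltas:
    - [-0.03, 0.02, -0.026, 0.02, -0.038, -0.056, 1]
    - [-0.07, 0.05, -0.06, 0.045, -0.09, -0.13, 1]
    - [-0.12, 0.08, -0.1, 0.075, -0.147, -0.22, 1]
    - [-0.16, 0.105, -0.135, 0.1, -0.195, -0.29, 1]
    - [-0.2, 0.13, -0.167, 0.124, -0.243, -0.36, 1]
    - [-0.24, 0.157, -0.2, 0.149, -0.29, -0.433, 1]
    - [-0.28, 0.183, -0.234, 0.174, -0.34, -0.505, 1]
    - [-0.311, 0.204, -0.26, 0.193, -0.378, -0.562, 1]
    - [-0.311, 0.204, -0.26, 0.193, -0.378, -0.562, 1]
    - [-0.311, 0.204, -0.26, 0.193, -0.378, -0.562, 1]

```text
clock: 4.3
position: [0.5732, -0.3437, 0.2597]
tool_rot: [-3.14, 0.124, 2.607]
force: [0.8, 0.1, -1.8]
grip_width: 0.0109
finger_force: 29.5
```

Call:
play_rows:
  deltas:
    - [0, 0, 0, 0, 0, 0, 1]
    - [0, 0, 0, 0, 0, 0, 1]

```text
clock: 4.5
position: [0.5728, -0.3441, 0.2606]
tool_rot: [3.141, 0.12, 2.599]
force: [0.1, -0.4, -2.4]
grip_width: 0.0113
finger_force: 29.5
```

```bash
cat > p4.py <<'E'
from p2 import *
s=observe();print(s['clock'],s['position'].round(4),s['qpos'].round(2),s['finger_force'])
fn=np.array([.0178,.001,.1308]);cup=np.array([.5709,-.343,0]);yax=np.array([-np.sin(az),np.cos(az),0]);Rp=Rt(np.radians(7),yax,rad)
T=R.from_euler('xyz',s['tool_rot']);print('foot',s['position']+T.apply(fn))
for h in(.13,.014):print(toolmove(cup+[0,0,h]-Rp.apply(fn),Rp))
A=[]
for n,q in(('scene',(160,210)),('top',(345,130))):
    im=grab_frame(n);x,y=q;A.append(cv2.resize(im[y:y+160,x:x+130,::-1],None,fx=3,fy=3,interpolation=cv2.INTER_CUBIC))
    print(n,proj(n,s['position']+T.apply(fn)))
cv2.imwrite('pics/g3.png',np.hstack(A))
E
python3 p4.py
```

```text
4.5 [ 0.5728 -0.3441  0.2606] [ 0.85  0.56 -0.61  1.54  0.39  1.04  1.17] 29.478748440742493
foot [ 0.5717295  -0.34209399  0.12860643]
[ 0.0006 -0.0021 -0.0029  0.0004 -0.0009 -0.001 ]
[ 0.0285 -0.0024  0.2274  0.0004 -0.0009 -0.001 ]
scene [223.45557497 309.79719086]
top [434.89805611 187.65501263]
```

View pics/g3.png

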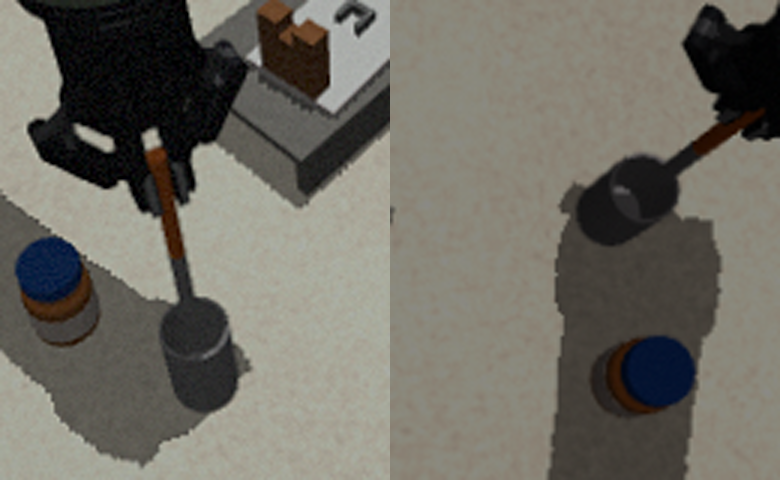

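The picture shows the foot just above the cup mouth at scene px (223,310), which is where it was predicted. Lowering into the cup and releasing.

Call:
play_rows:
  deltas:
    - [0.006, -0.002, 0.04, 0, 0, 0, 1]
    - [0.013, -0.002, 0.1, 0, 0, 0, 1]
    - [0.02, -0.002, 0.16, 0, 0, 0, 1]
    - [0.026, -0.002, 0.21, 0, 0, 0, 1]
    - [0.029, -0.002, 0.228, 0, 0, 0, 1]
    - [0.029, -0.002, 0.23, 0, 0, 0, 1]
    - [0.029, -0.002, 0.23, 0, 0, 0, 1]

```text
clock: 5.3
position: [0.573, -0.345, 0.1462]
tool_rot: [3.141, 0.124, 2.6]
force: [0.0, 0.4, 0.2]
grip_width: 0.0113
finger_force: 29.5
```

Call:
play_rows:
  deltas:
    - [0, 0, 0, 0, 0, 0, 0.6]
    - [0, 0, 0, 0, 0, 0, 0.3]
    - [0, 0, 0, 0, 0, 0, 0]
    - [0, 0, 0, 0, 0, 0, 0]
    - [0, 0, 0, 0, 0, 0, 0]
    - [0, 0, 0, 0, 0, 0, 0]

```text
clock: 5.9
position: [0.5725, -0.3447, 0.1455]
tool_rot: [3.141, 0.123, 2.601]
force: [-0.4, -0.1, -0.8]
grip_width: 0.0853
finger_force: 0.0
```

Call:
play_rows:
  deltas:
    - [-0.006, 0, -0.05, 0, 0, 0, 0]
    - [-0.014, 0, -0.11, 0, 0, 0, 0]
    - [-0.025, 0, -0.2, 0, 0, 0, 0]
    - [-0.035, 0, -0.28, 0, 0, 0, 0]
    - [-0.035, 0, -0.28, 0, 0, 0, 0]
    - [-0.035, 0, -0.28, 0, 0, 0, 0]

```text
clock: 6.5
position: [0.5728, -0.345, 0.2873]
tool_rot: [-3.141, 0.124, 2.601]
force: [-0.4, -0.4, -0.9]
grip_width: 0.0854
finger_force: 0.0
```

```bash
cat > p5.py <<'E'
from h import *
s=observe();print(s['clock'],s['position'].round(4),s['qpos'].round(2))
A=[]
for n,q in(('scene',(160,190)),('top',(225,110))):
    im=grab_frame(n);np.save(n+'3.npy',im);x,y=q;w=130 if n=='scene' else 270;A.append(cv2.resize(im[y:y+180,x:x+w,::-1],None,fx=2,fy=2,interpolation=cv2.INTER_CUBIC))
cv2.imwrite('pics/g4.png',np.hstack(A))
E
python3 p5.py
```

```text
6.5 [ 0.5728 -0.345   0.2873] [ 0.85  0.54 -0.62  1.51  0.38  1.09  1.19]
```

View pics/g4.png

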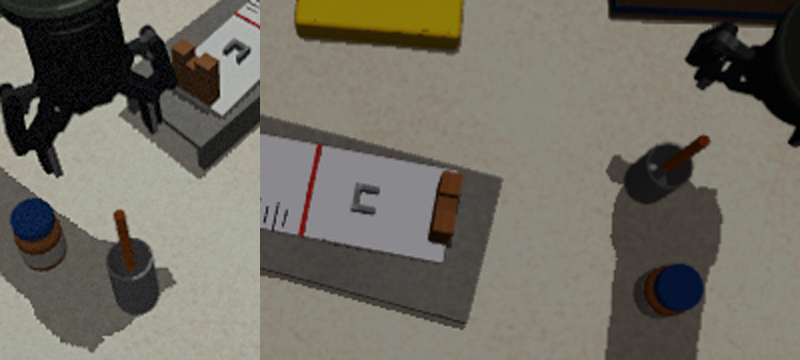

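The pestle stands in the cup, leaning a little (scene crop (122,240)). The board is undisturbed, with its headpiece at top crop (446,208).

```bash
cat > p6.py <<'E'
from p import *
im=np.load('top3.npy');h=cv2.cvtColor(im,cv2.COLOR_RGB2HSV)
m=(cv2.inRange(h,(3,90,40),(20,255,255))); k=np.zeros_like(m);k[190:240,300:330]=1;m=m*k
ys,xs=np.nonzero(m);r=cv2.minAreaRect(np.c_[xs,ys].astype(np.float32));print(len(xs),r,onz('top',*r[0],.154))
m=(cv2.inRange(h,(0,120,60),(8,255,255))|cv2.inRange(h,(172,120,60),(180,255,255)));k[:]=0;k[175:235,230:260]=1;m*=k
ys,xs=np.nonzero(m);print(len(xs),onz('top',xs.mean(),ys.mean(),.082))
hd=np.array([.5120,-.1004,.122]);Rh=Rt(0,ax/np.linalg.norm(ax),ax)
print(toolmove(hd+[0,0,.1-.019],Rh),toolmove(hd-[0,0,.019],Rh))
E
python3 p6.py
```

```text
317 ((318.38800048828125, 210.61599731445312), (10.82257080078125, 30.768299102783203), 10.30484676361084) [ 0.5130875  -0.10027749  0.154     ]
112 [0.53636061 0.03749862 0.082     ]
[ 0.3721  0.3572  0.1207 -0.0106  0.0575 -0.1735] [ 0.3963  0.3572  0.3192 -0.0106  0.0575 -0.1735]
```

Call:
play_rows:
  deltas:
    - [0.07, 0.07, 0.0, -0.002, 0.01, -0.03, 0]
    - [0.15, 0.15, 0.0, -0.004, 0.025, -0.07, 0]
    - [0.23, 0.22, 0.03, -0.006, 0.035, -0.1, 0]
    - [0.31, 0.3, 0.08, -0.009, 0.05, -0.145, 0]
    - [0.372, 0.357, 0.12, -0.011, 0.058, -0.174, 0]
    - [0.372, 0.357, 0.12, -0.011, 0.058, -0.174, 0]
    - [0.372, 0.357, 0.12, -0.011, 0.058, -0.174, 0]

```text
clock: 7.3
position: [0.511, -0.0979, 0.2022]
tool_rot: [3.14, -0.003, 2.97]
force: [-1.0, -0.5, 0.5]
grip_width: 0.0854
finger_force: 0.0
```

```bash
python3 p6.py|tail -1; python3 -c "
from h import *
s=observe();print(s['qpos'].round(2),s['position'],s['tool_rot'])"
```

```text
[-0.0028 -0.0047 -0.0016  0.0008 -0.0016  0.0025] [-0.0034 -0.005   0.1984  0.0008 -0.0016  0.0025]
[ 0.64  0.48 -0.75  1.87  0.4   0.94  1.1 ] [ 0.51102842 -0.09786547  0.202217  ] [ 3.13998104 -0.00330937  2.97031683]
```

Call:
play_rows:
  deltas:
    - [-0.001, -0.002, 0.05, 0, 0, 0.001, 0]
    - [-0.001, -0.003, 0.11, 0, 0, 0.001, 0]
    - [-0.001, -0.003, 0.17, 0, 0, 0.001, 0]
    - [-0.001, -0.003, 0.198, 0, 0, 0.001, 0]
    - [-0.001, -0.003, 0.198, 0, 0, 0.001, 0]
    - [-0.001, -0.003, 0.198, 0, 0, 0.001, 0]

```text
clock: 7.9
position: [0.5133, -0.1023, 0.1059]
tool_rot: [3.141, 0.001, 2.964]
force: [0.8, 0.6, 0.8]
grip_width: 0.0853
finger_force: 0.0
```

Call:
play_rows:
  deltas:
    - [0, 0, 0, 0, 0, 0, 0.4]
    - [0, 0, 0, 0, 0, 0, 0.6]
    - [0, 0, 0, 0, 0, 0, 0.7]
    - [0, 0, 0, 0, 0, 0, 0.8]
    - [0, 0, 0, 0, 0, 0, 1]
    - [0, 0, 0, 0, 0, 0, 1]
    - [0, 0, 0, 0, 0, 0, 1]
    - [0, 0, 0, 0, 0, 0, 1]
  newtons: 60

```text
clock: 8.7
position: [0.5131, -0.1019, 0.1056]
tool_rot: [3.141, 0.001, 2.965]
force: [-2.1, 0.7, 9.1]
grip_width: 0.0191
finger_force: 59.3
```

```bash
cat > p7.py <<'E'
from p import *
s=observe();T=R.from_euler('xyz',s['tool_rot']);print(s['clock'],s['position'],s['tool_rot'].round(4),'F',s['force'].round(2),s['moment'].round(2),s['finger_force'],s['grip_width'])
im=grab_frame('top');h=cv2.cvtColor(im,cv2.COLOR_RGB2HSV)
m=(cv2.inRange(h,(0,120,60),(8,255,255))|cv2.inRange(h,(172,120,60),(180,255,255)));k=np.zeros_like(m);k[165:240,170:262]=1;m*=k
n,L,st,_=cv2.connectedComponentsWithStats(m);i=1+np.argmax(st[1:,4]);ys,xs=np.nonzero(L==i)
W=np.array([onz('top',x,y,.082) for x,y in zip(xs,ys)])[:,:2];c=W.mean(0);u=np.linalg.svd(W-c)[2][0];u*=np.sign(u[0]);t=(W-c)@u;
mid=c+u*(t.min()+t.max())/2
yaw=np.degrees(np.arctan2(u[0],-u[1])); sx=np.array([.238,.971]);sy=np.array([-.971,.238]);ed=np.array([.5507,.1438])
print('mark',mid,'len',np.ptp(t),'yaw',yaw,'stand x',150+1e3*(mid-ed)@sx,'y',1e3*(mid-ed)@sy)
# stripe
mb=cv2.inRange(h,(95,100,40),(125,255,255));k[:]=0;k[160:240,180:220]=1;mb*=k;n,L,st,ce=cv2.connectedComponentsWithStats(mb);
for i in range(1,n):
    if st[i,4]>15: print('blue',st[i],onz('top',*ce[i],.07).round(4))
bx=np.array([np.cos(np.radians(yaw)),np.sin(np.radians(yaw))]);print('head-mark',mid-.14*bx)
np.save('top4.npy',im)
E
python3 p7.py
```

```text
8.7 [ 0.51307277 -0.10190835  0.10564919] [3.1410e+00 1.1000e-03 2.9646e+00] F [-2.08  0.7   9.06] [0.2  0.42 0.25] 59.30710505694151 0.019096021532729452
mark [0.53624352 0.03494715] len 0.10035745674490712 yaw 80.5088523470368 stand x 40.86323630269882 y -11.869732216882518
blue [209 164   7  10  38] [0.616  0.1225 0.07  ]
blue [191 219   8  17  69] [0.4881 0.1537 0.07  ]
head-mark [ 0.51315818 -0.10313641]
```

```bash
python3 -c "
from p import *
s=observe();T=R.from_euler('xyz',s['tool_rot'])
tp=np.array([.5252,.0060,s['position'][2]])
print(toolmove(tp,R.from_euler('z',-3.7,degrees=True)*T))"
```

```text
[ 1.410e-02  2.167e-01  1.000e-04  0.000e+00 -0.000e+00  3.080e-02]
```

Call:
play_rows:
  deltas:
    - [0.001, 0.01, 0, 0, 0, 0.001, 1]
    - [0.002, 0.03, 0, 0, 0, 0.004, 1]
    - [0.003, 0.05, 0, 0, 0, 0.007, 1]
    - [0.005, 0.075, 0, 0, 0, 0.011, 1]
    - [0.007, 0.1, 0, 0, 0, 0.014, 1]
    - [0.008, 0.125, 0, 0, 0, 0.018, 1]
    - [0.01, 0.15, 0, 0, 0, 0.022, 1]
    - [0.011, 0.17, 0, 0, 0, 0.025, 1]
    - [0.012, 0.18, 0, 0, 0, 0.027, 1]
    - [0.012, 0.18, 0, 0, 0, 0.027, 1]

```text
clock: 9.75
position: [0.5231, -0.012, 0.1057]
tool_rot: [3.141, 0.001, 2.908]
force: [-1.1, 1.2, 6.7]
grip_width: 0.0193
finger_force: 59.1
```

```bash
python3 p7.py
```

```text
9.75 [ 0.52313167 -0.01199652  0.10566004] [3.1410e+00 1.2000e-03 2.9079e+00] F [-1.08  1.24  6.66] [ 0.24  0.19 -0.2 ] 59.112012181431055 0.01933749993863268
mark [0.55463544 0.12345997] len 0.10024587587643465 yaw 76.9860728892391 stand x 131.1864634530556 y -8.662244295174991
blue [210 164   6   8  30] [0.6182 0.122  0.07  ]
blue [191 217   8  19  77] [0.4901 0.1533 0.07  ]
head-mark [ 0.52310914 -0.01294418]
```

Call:
play_rows:
  deltas:
    - [0, 0.006, 0, 0, 0, 0.001, 1]
    - [0, 0.014, 0, 0, 0, 0.002, 1]
    - [0, 0.022, 0, 0, 0, 0.003, 1]
    - [0, 0.03, 0, 0, 0, 0.003, 1]
    - [0, 0.035, 0, 0, 0, 0.003, 1]
    - [0, 0.037, 0, 0, 0, 0.003, 1]
    - [0, 0.037, 0, 0, 0, 0.003, 1]
    - [0, 0.037, 0, 0, 0, 0.003, 1]
    - [0, 0.037, 0, 0, 0, 0.003, 1]
    - [0, 0.037, 0, 0, 0, 0.003, 1]

```text
clock: 10.8
position: [0.5273, 0.0046, 0.1057]
tool_rot: [-3.141, 0.001, 2.9]
force: [-2.0, -6.8, 8.6]
grip_width: 0.0197
finger_force: 59.4
```

```bash
python3 p7.py; python3 -c "
from h import *
t=np.load('top4.npy');s=grab_frame('scene')
A=[cv2.resize(t[140:270,90:280,::-1],None,fx=4,fy=4,interpolation=cv2.INTER_CUBIC)]
cv2.imwrite('pics/t5.png',A[0]);cv2.imwrite('pics/s5.png',cv2.resize(s[130:260,210:400,::-1],None,fx=4,fy=4,interpolation=cv2.INTER_CUBIC))"
```

```text
10.8 [0.52733574 0.00455772 0.10567385] [-3.1410e+00  1.2000e-03  2.9004e+00] F [-1.96 -6.78  8.58] [-1.06  0.22  0.02] 59.40160704776645 0.01968303763581473
mark [0.55968413 0.13975254] len 0.09889295921964494 yaw 76.3039934501308 stand x 148.20813576164738 y -9.686889853736059
blue [191 217   8  19  78] [0.4904 0.1532 0.07  ]
head-mark [0.52653627 0.00373335]
```

View pics/t5.png

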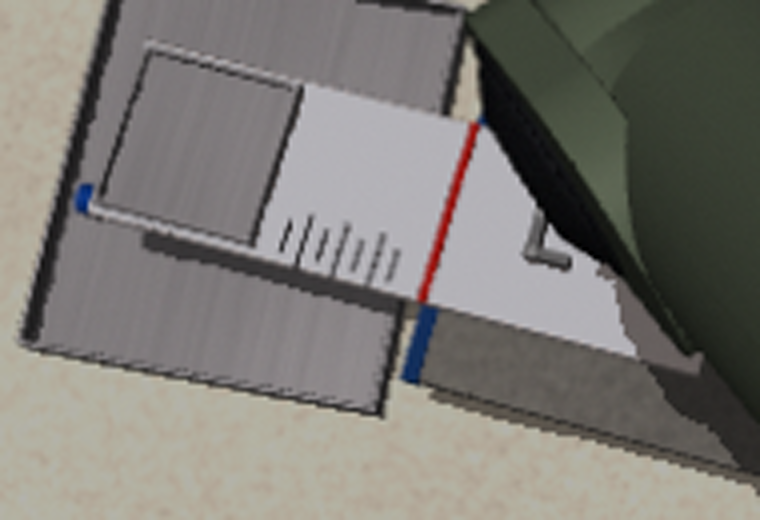

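View pics/s5.png

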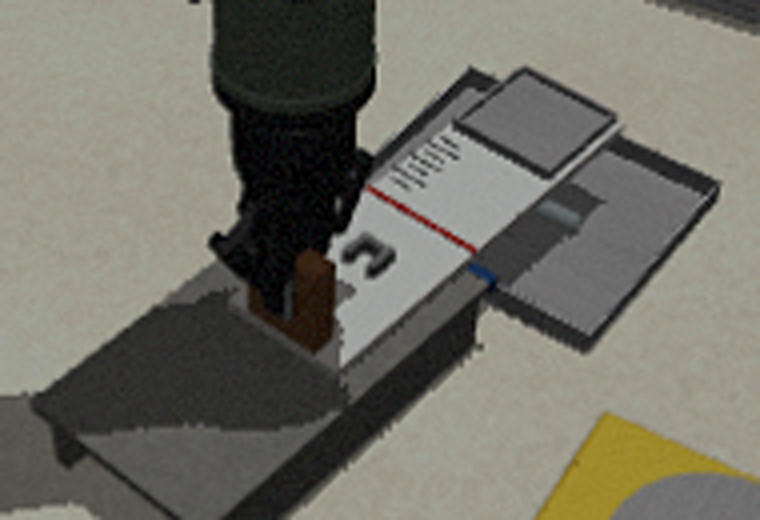

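The red line runs from crop (475,125) to (425,300) in the top view, just over the blue stripe, and the board is level in both views. I'll check the edge once more from the visible stripe corner.

```bash
python3 -c "
from h import *
sx=np.array([.238,.971]);m=np.array([.55968,.13975])
for q in((403,380),(418,306)):
    e=onz('top',90+(q[0]+.5)/4-.5,140+(q[1]+.5)/4-.5,.07)[:2];print(e,150+1e3*(m-e)@sx)
q=lambda x,y,x0,y0:(x0+(x+.5)/4-.5,y0+(y+.5)/4-.5)
c=(np.array([372,187])+[476,251])/2; ms=onz('scene',*q(*c,210,130),.082)[:2]
# stripe outer boundary in scene crop: near board outer corner
for p in((470,262),(495,285)): e=onz('scene',*q(*p,210,130),.07)[:2];print('scene',ms,e,150+1e3*(ms-e)@sx)"
```

```text
[0.47159787 0.1607365 ] 150.5856534196471
[0.51124659 0.15501593] 146.70393084917865
scene [0.5613494 0.139078 ] [0.6042575  0.12636245] 152.13467281519837
scene [0.5613494 0.139078 ] [0.62900158 0.11392832] 158.31911195585909
```

Call:
play_rows:
  deltas:
    - [0, 0.001, 0, 0, 0, 0, 1]
    - [0, 0.001, 0, 0, 0, 0, 1]
    - [0, 0.001, 0, 0, 0, 0, 1]
    - [0, 0.001, 0, 0, 0, 0, 1]
    - [0, 0.001, 0, 0, 0, 0, 1]

```text
clock: 11.4
position: [0.5273, 0.0047, 0.1057]
tool_rot: [-3.141, 0.001, 2.9]
force: [-1.0, -7.9, 9.6]
grip_width: 0.0197
finger_force: 59.6
```

```bash
python3 p7.py; python3 -c "
from workcell import *
print(job_done())"
```

```text
11.4 [0.52733338 0.00472081 0.1056596 ] [-3.1405e+00  1.0000e-03  2.9002e+00] F [-1.   -7.86  9.62] [-1.35  0.31  0.02] 59.572714269161224 0.019685770032937033
mark [0.55972659 0.13993587] len 0.09889069904861597 yaw 76.42578609338068 stand x 148.3962563957687 y -9.684483144518383
blue [191 217   8  19  78] [0.4904 0.1532 0.07  ]
head-mark [0.52686794 0.00384653]
the job is handed in; nothing more can be done
None
```

The job is handed in, with no verdict returned: the pestle stands in the holder cup, and the board is held flat and still with its red line about 1–2 mm short of the riser's edge by my last measurement (8 mm allowed), at 11.4 s of 45 s.

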